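Press a filter cell home with the trigger clamp

ROBOT

A 6-joint arm with a two-finger parallel gripper is mounted at the origin on the work surface. World frame = base frame: x ahead of the robot, y to its left, z up, the work surface at z = 0. Lengths are in m, angles in rad, forces in N, time in s.
With the tool pointing down it reaches from about 0.375 to 0.9 m from the base axis. Payload 3.1 kg.
Tool frame: the origin (TCP) lies between the finger pads; the fingertips stand 22 mm ahead of it and the grasp point (between the pads) lies 3 mm ahead of it; z points along the fingers, y is the direction in which the jaws open and shut (so a half turn about z gives the same grasp; the last joint's range is limited). The gripper opens to 85 mm and grips with 20 to 120 N. Pads are 22 mm wide; open, the fingers measure 114 mm over their backs; the gripper's body (76 mm by 85 mm) begins 54 mm behind the grasp point. The pads swing forward as they close: fully open they stand 13 mm farther back than shut.
Start: joints at [-1.506, 0.527, 1.433, -0, 1.181, -0.178], TCP at [0.15, -0.607, 0.253] pointing down, gripper open.
Joint ranges: [-3.08, 3.08], [-0.75, 2.2], [0.22, 2.44], [-1.43, 4.57], [0, 2.65], [-2.85, 2.85]. Speed limits (rad/s): [2.79, 2.79, 3.14, 3.14, 3.14, 3.14].

INTERFACE

Orientations are given as a unit quaternion [x, y, z, w].
In Python, from station import status, snapshot, manip gives the robot as it stands.
- The arm moves only by the tool move_arm, never from a script. Its argument "plan" is a list that holds one entry, the list of rows, each a list of 7 numbers: the turn, a rotation vector about the tool's x, y, z scaled (see below), then the shift along the tool's x, y, z scaled (see below), then the closure, from 0 (fully open) to 1 (shut). A call has exactly 8 rows; each row is the pose to reach, as a shift and turn from the pose commanded when the call began, along the tool's axes at that moment; what a row does not reach only later rows make up. The controller multiplies each number of a shift by 100 mm and each number of a turn by pi/4 rad. A row lasts 1/8 s, in which the tool goes at most 62.5 mm and 10.7 degrees, less where a joint would pass 70% of its speed; a pose out of reach is approached as far as the arm can. A call with a number of a shift or a turn outside -1 to 1 is refused whole. A call with a gripper value outside its range is refused whole. The fingers move at their own pace and stop on an object; "force" is the grip in N (left out, the last holds). Time passes only in rows, so rows that repeat a pose let the fingers close, or fill a call up. It gives the time, the measured TCP pose, the force and the opening at its end, in the units of the state.
- status.sense(): the state, without advancing time (a new reading comes with each control period).
- snapshot(name): name is "scene" or "top" or "wrist"; returns a dict with "img" (400x640x3 uint8, red, green, blue), "depth" (400x640 float32, m along the optical axis (not along the pixel's ray), 0 where there is no reading), "mtx" (3x3 intrinsics, pixels), "T" (4x4, takes a point from camera to world coordinates). Camera axes: x right, y up, looking along -z (the intrinsics and any distortion apply to the point x, -y, -z); pixel columns grow to the right and rows downward; lengths in m; the calibration is good to about 2 mm. A picture is of the moment at which its call begins.
- manip.sign_off(): hands the job in, once; it reports no verdict.
The state is a dict: "t": time; "q": joint angles; "qd": joint speeds; "tau": joint torques, N m; "tcp_pos": TCP position; "tool_rot": TCP orientation; "force": force on the tool from outside, world axes, zero at the start; "ft_torque": the same for the moment, N m; "finger_gap": opening from 0.0 (shut) to 1.0 (fully open).
Only numpy, scipy, OpenCV 4.12 (cv2) and the standard library are available. Lean on these libraries where they do the work, as an engineer would, in place of code of your own. Each camera call takes 0.05 s, during which the arm holds its last target. There are 200 camera calls.

TASK

One of the two bench trigger clamps has a microscope filter cube between its jaws, with the round filter cell sticking out of the cube. Squeeze that clamp's trigger against its handle, again and again as needed, until the jaw has pressed the cell fully home in the cube, then press the release tab so that the jaw springs fully open, and leave the cube sitting in its place with the cell home. Work the clamp by trigger and tab only: do not push on its moving jaw, the cube or the empty clamp.

Things in the scene. Friction and masses are not known exactly. Their poses are not given: they have to be found in the camera images.
- clamp: The clamp to use: the one with the cube in its jaws, fixed to the bench. Grey housing, top at z 60 mm, on a steel plate 370 x 100 x 12 mm. Origin at bench level; x runs along the bar from handle to jaws, z up. Black upright fixed handle: x -27 to -13, y -13 to 13, up to z 126 mm. Fixed jaw: face at x 85, top at z 87 mm. Each squeeze walks the far jaw in 5 mm ratchet teeth; it stays there.
- trigger (a joint): Sprung trigger, black upright bar before the handle: at rest x 17 to 27, y -12 to 12, z 60 to 120 mm in the clamp's frame. Value: 0 = rest, up to 0.016 m = slid straight towards the handle; springs back. Needs 5 N alone, about 17 N as the cell moves. The jaw moves as far as the trigger, less up to 5 mm lost to the teeth. 2 to 5 full squeezes do it; more do no harm.
- squeeze_mid (a point): Midway between handle's back and the fully squeezed trigger's face, at x -8, y 0, z 104 mm in the clamp's frame; axes as the clamp's. The handle does not give, so fingers closing along x, centred here from an opening of over 70 mm, push the trigger through its full stroke.
- tab_top (a point): Centre of the top of the release tab, a flat black square pad 32 x 32 mm behind the handle, at x -106, y 0, z 95 mm in the clamp's frame. Pressed straight down (travel 7 mm; 2 N to start, about 8 N fully down) it frees the ratchet; hold it down about 0.5 s while a spring drives the jaw fully open. It springs back up.
- moving_jaw: Sliding far jaw of this clamp, 19 x 36 x 42 mm, on the toothed steel bar. Origin at the lower middle of its pressing face, 48 mm above the bench; axes as the clamp's. Its x in the clamp's frame is 160 mm when fully open and falls as it closes; it starts somewhere between 147 and 160 mm.
- cube: Dark metal filter cube, 40 x 40 x 40 mm, 0.2 kg, loose, resting on two rails (top 45 mm above the bench) between the jaws, 1 to 4 mm from the fixed jaw. Origin at the centre of its underside, axes about as the clamp's; the cell sticks out of its +x side, towards the moving jaw.
- cell (a joint): How far (m) the aluminium filter cell, a round plug 25 mm in diameter with an amber window, has been pushed into the cube: 0 = sticking out 8 mm, 0.008 = fully home, flush with the cube's face. Stiff (6 N), stays where it is left.
- spare_clamp: A second clamp of the same shape with nothing in its jaws; leave it alone. Origin and axes as for the clamp.
Things that resemble listed ones, but are neither listed nor needed, are in the scene too. Leave any yellow look-alike of the cube alone.

How it is judged:
On the way:
1. the moving jaw presses the cell home in the cube (value of joint cell above 0.0065 m and x of moving_jaw in the frame of clamp below 0.137 m), for 0.1 s.
At the end, for the whole second after the job is handed in: The cell is home in the cube (within 1.5 mm), the moving jaw is open again (its x in the clamp's frame above 155 mm), and the cube stands upright and still on the rails in its place between the jaws (its origin 99 to 118 mm along and within 12 mm sideways in the clamp's frame) (value of joint cell above 0.0065 m and x of moving_jaw in the frame of clamp above 0.155 m and x of cube in the frame of clamp between 0.099 and 0.118 m and y of cube in the frame of clamp between -0.012 and 0.012 m and angle between cube's own z axis and vertical below 0.1 rad and linear speed of each of cube, moving_jaw below 0.02 m/s); the robot touches nothing.
It fails at once if the robot pushes on the moving jaw by hand (over 6 N) (contact force between any of the fingers, the arm and moving_jaw above 6 N).
It fails at once if the robot pushes on the cube or its cell by hand (over 4 N) (contact force between any of the fingers, the arm and cube above 4 N).
It fails at once if the robot pushes on the empty clamp (over 5 N) (contact force between any of the fingers, the arm and spare_clamp above 5 N).
It also fails if it takes over 51 s, if anything falls off the work surface, if the arm or the gripper's body presses on something with over 40 N, if the wrist force passes 120 N, or if a joint passes its speed limit or range.

## Working session

There is one attempt and no reset: what is moved stays moved. The work goes in short steps, Python scripts to look and compute and a tool call to move; the robot and the scene stay as the last step left them, time stands still between calls to the robot, and variables do not carry over. Pictures are saved under pics/ and viewed, on a budget of 10 in all, crops included, one or two more only if the job needs it, and the job is handed in when it is done.

Besides the shell and the picture viewer there is one more tool, called after "Call:" as name([rows], argument=value, ...), one row to a line, values as JSON. move_arm: Moves the arm, as the interface text tells. Its arguments: {"type":"object","properties":{"plan":{"type":"array"},"force":{"type":"number"}},"required":["plan"]}

```bash
mkdir -p pics; cat > h.py <<'E'
import numpy as np, cv2
from station import status, snapshot, manip
def save(s,n,box=None,k=1):
    im=s["img"][:,:,::-1]
    if box: x0,y0,x1,y1=box; im=im[y0:y1,x0:x1]
    cv2.imwrite("pics/"+n,cv2.resize(im,None,fx=k,fy=k,interpolation=cv2.INTER_CUBIC))
def pts(s):
    d=s["depth"];K=s["mtx"];v,u=np.mgrid[:d.shape[0],:d.shape[1]]
    p=np.stack([(u-K[0,2])/K[0,0]*d,-(v-K[1,2])/K[1,1]*d,-d],-1)
    return p@s["T"][:3,:3].T+s["T"][:3,3]
E
python3 - <<'E'
from h import *
a=snapshot("scene");b=snapshot("top")
im=np.vstack([a["img"],b["img"]])[:,:,::-1]
cv2.imwrite("pics/a.png",cv2.resize(im,None,fx=.75,fy=.75))
np.savez("top.npz",**b);np.savez("scene.npz",**a)
print(status.sense()); print(b["T"],b["mtx"],a["T"])
E
```

```text
{'t': 0.1, 'q': array([-1.50649472e+00,  5.28372783e-01,  1.43379892e+00,  1.84886540e-05,
        1.18139549e+00, -1.78473417e-01]), 'qd': array([ 8.41938718e-04, -1.98026199e-03, -2.27810792e-03,  4.35230637e-05,
       -6.24589698e-05, -1.03697639e-03]), 'tau': array([-4.04738093e-04, -4.43306422e+01, -1.78586179e+01, -2.53362914e-04,
        3.88553031e-03,  1.85408953e-05]), 'tcp_pos': array([ 0.1502577 , -0.60603969,  0.25242381]), 'tool_rot': array([ 9.92641520e-01,  1.21086074e-01,  6.48635105e-05, -9.85174771e-04]), 'force': array([ 0.17301129, -0.34443126,  0.33187159]), 'ft_torque': array([ 0.02627657, -0.03056496, -0.00760892]), 'finger_gap': 0.9966310361595111}
[[ 0.01770425  0.98720212 -0.15848828  0.41064055]
 [-0.99982027  0.01640494 -0.00950279 -0.06539392]
 [-0.00678118  0.15862803  0.98731513  1.05435148]
 [ 0.          0.          0.          1.        ]] [[507.53129683   0.         324.36447033]
 [  0.         507.53129683 195.93291472]
 [  0.           0.           1.        ]] [[-0.54577382 -0.47743541  0.68861191  1.26041997]
 [ 0.83772722 -0.29270225  0.46101899  0.42852849]
 [-0.01854853  0.82848104  0.55970986  0.64290701]
 [ 0.          0.          0.          1.        ]]
```

View pics/a.png

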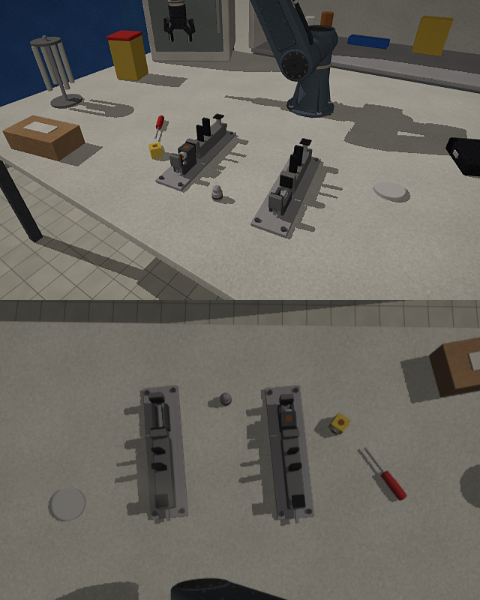

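The top view (scale 0.75) shows two clamps. The left one at full-frame px (213,200) looks empty. The right one at (384,200) has a dark cube with an amber spot near px (383,156). Two things could be mistaken for targets: the empty clamp, and the yellow cube at (453,164). I'll take the right clamp and check it in a crop while measuring.

```bash
python3 - <<'E'
from h import *
s=dict(np.load("top.npz"));c=dict(np.load("scene.npz"))
A=cv2.resize(s["img"][105:295,330:450],None,fx=3,fy=3,interpolation=2)
B=cv2.resize(c["img"][140:260,200:330],None,fx=3,fy=3,interpolation=2)
o=np.zeros((570,760,3),np.uint8);o[:,:360]=A;o[:360,360:750]=B
cv2.imwrite("pics/b.png",o[:,:,::-1])
P=pts(s)
R=np.zeros(P.shape[:2],bool);R[105:295,335:440]=1
Z=P[...,2]
# plate top
m=R&(Z>.006)&(Z<.018)
r=cv2.minAreaRect(P[m][:,:2].astype(np.float32));print("plate",r)
def comps(lo,hi):
    n,l,st,ce=cv2.connectedComponentsWithStats((R&(Z>lo)&(Z<hi)).astype(np.uint8))
    for i in range(1,n):
        if st[i,4]>15:
            q=P[l==i];print((lo,hi),st[i],q.mean(0).round(4),cv2.minAreaRect(q[:,:2].astype(np.float32)))
comps(.118,.135);comps(.112,.123);comps(.09,.1);comps(.08,.09)
E
```

```text
plate ((0.5749592781066895, -0.18886640667915344), (0.21134893596172333, 0.38075733184814453), 89.06153106689453)
(0.118, 0.135) [386 196  13   6  52] [ 0.5589 -0.1824  0.1203] ((0.5580921173095703, -0.18244147300720215), (0.009548735804855824, 0.022523801773786545), 0.7704001665115356)
(0.118, 0.135) [388 216  15   9 111] [ 0.5168 -0.1867  0.1253] ((0.5170325040817261, -0.1872566044330597), (0.013763118535280228, 0.02668607234954834), 8.736886978149414)
(0.112, 0.123) [386 196  13   6  68] [ 0.5584 -0.1826  0.119 ] ((0.5585073232650757, -0.18262210488319397), (0.009631323628127575, 0.022823289036750793), 4.350103378295898)
(0.09, 0.1) [389 259  19  18 295] [ 0.4317 -0.1957  0.0949] ((0.4316619038581848, -0.19599860906600952), (0.031757667660713196, 0.03196962922811508), 4.0805840492248535)
(0.08, 0.09) [373 125  19  11 162] [ 0.6999 -0.168   0.0864] ((0.7008087635040283, -0.16823941469192505), (0.019109226763248444, 0.035244107246398926), 5.6159796714782715)
(0.08, 0.09) [374 146  22  23 422] [ 0.6447 -0.1724  0.0851] ((0.6467090249061584, -0.17234979569911957), (0.04424428939819336, 0.03988869488239288), 3.083056688308716)
(0.08, 0.09) [376 169  24  14 270] [ 0.6084 -0.1774  0.0861] ((0.6091758012771606, -0.17787989974021912), (0.02507389523088932, 0.044390518218278885), 6.04515266418457)
```

View pics/b.png

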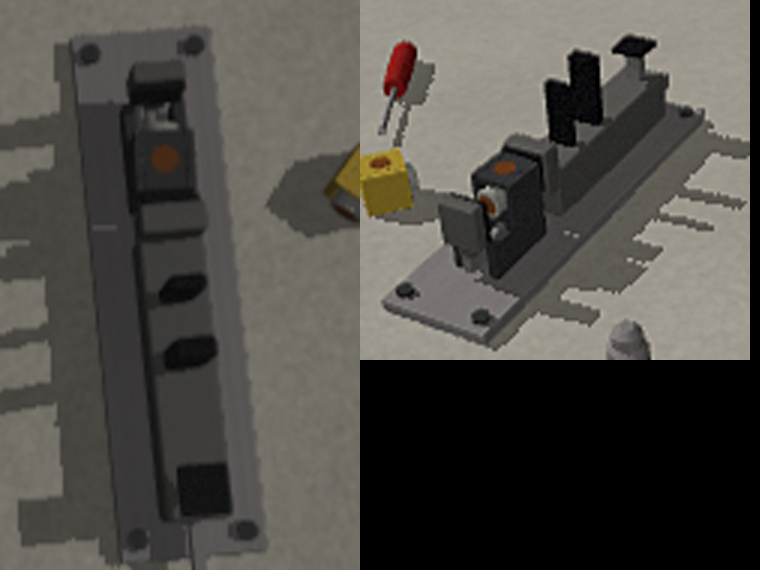

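The crop confirms the choice: this clamp holds the dark cube, with the cell sticking out towards the moving jaw. From depth, the clamp origin is at about (0.537, -0.185) with yaw about 0.103. That puts squeeze_mid at about (0.529, -0.1855, 0.104). I'll travel there at height, turning the tool by +1.43 rad on the way.

Call:
move_arm([
  [[0,0,-0.125,0.125,-0.125,0,0],[0,0,-0.25,0.25,-0.25,0,0],[0,0,-0.375,0.375,-0.375,0,0],[0,0,-0.5,0.5,-0.5,0,0],[0,0,-0.625,0.625,-0.625,0,0],[0,0,-0.75,0.75,-0.75,0,0],[0,0,-0.875,0.875,-0.875,0,0],[0,0,-1,1,-1,0,0]],
], force=50)

```text
t: 1.1
tcp_pos: [0.2235, -0.4847, 0.2529]
tool_rot: [0.87, 0.493, 0.0, -0.0]
force: [-0.6, 1.2, 0.4]
finger_gap: 1.002
```

Call:
move_arm([
  [[0,0,-0.1,0.125,0.05,0,0],[0,0,-0.2,0.25,0.1,0,0],[0,0,-0.3,0.375,0.15,0,0],[0,0,-0.4,0.5,0.2,0,0],[0,0,-0.5,0.625,0.25,0,0],[0,0,-0.6,0.75,0.3,0,0],[0,0,-0.7,0.875,0.35,0,0],[0,0,-0.822,1,0.4,0,0]],
])

```text
t: 2.1
tcp_pos: [0.3094, -0.4199, 0.2529]
tool_rot: [0.669, 0.744, 0.0, -0.0]
force: [-0.1, 0.3, 0.1]
finger_gap: 1.005
```

Call:
move_arm([
  [[0,0,0,0.125,0.125,0,0],[0,0,0,0.25,0.25,0,0],[0,0,0,0.375,0.375,0,0],[0,0,0,0.5,0.5,0,0],[0,0,0,0.625,0.625,0,0],[0,0,0,0.75,0.75,0,0],[0,0,0,0.875,0.875,0,0],[0,0,0,1,1,0,0]],
])

```text
t: 3.1
tcp_pos: [0.3992, -0.3099, 0.2533]
tool_rot: [0.67, 0.743, -0.0, 0.0]
force: [0.2, 0.4, 0.2]
finger_gap: 1.0
```

Call:
move_arm([
  [[0,0,0,0.125,0.125,0,0],[0,0,0,0.25,0.25,0,0],[0,0,0,0.375,0.375,0,0],[0,0,0,0.5,0.5,0,0],[0,0,0,0.625,0.625,0,0],[0,0,0,0.75,0.75,0,0],[0,0,0,0.875,0.875,0,0],[0,0,0,1,1,0,0]],
])

```text
t: 4.1
tcp_pos: [0.4883, -0.2001, 0.2533]
tool_rot: [0.67, 0.743, -0.0, 0.0]
force: [1.0, 0.1, -0.4]
finger_gap: 0.999
```

Call:
move_arm([
  [[0,0,0,0.02,0.08,0.08,0],[0,0,0,0.04,0.16,0.16,0],[0,0,0,0.06,0.24,0.24,0],[0,0,0,0.08,0.32,0.32,0],[0,0,0,0.1,0.42,0.4,0],[0,0,0,0.1,0.42,0.4,0],[0,0,0,0.1,0.42,0.4,0],[0,0,0,0.1,0.42,0.4,0]],
])

```text
t: 5.1
tcp_pos: [0.5282, -0.1869, 0.2136]
tool_rot: [0.67, 0.742, 0.0, 0.0]
force: [-0.7, -0.5, 0.2]
finger_gap: 0.998
```

```bash
python3 - <<'E'
from h import *
s=snapshot("wrist");np.savez("w.npz",**s)
save(s,"c.png")
print(status.sense()["tcp_pos"])
P=pts(s);Z=P[...,2]
for lo,hi in((.115,.122),(.122,.132),(.088,.1),(.08,.09)):
    n,l,st,ce=cv2.connectedComponentsWithStats(((Z>lo)&(Z<hi)).astype(np.uint8))
    for i in range(1,n):
        if st[i,4]>60:
            q=P[l==i];print((lo,hi),st[i],q.mean(0).round(4),cv2.minAreaRect(q[:,:2].astype(np.float32)))
E
```

```text
[ 0.52825382 -0.18695595  0.21368647]
(0.115, 0.122) [353 196  13  30 360] [ 0.5585 -0.1831  0.1189] ((0.5589487552642822, -0.18374305963516235), (0.009859321638941765, 0.023431574925780296), 7.954113960266113)
(0.122, 0.132) [297 197  18  33 566] [ 0.5172 -0.1875  0.1252] ((0.5171943306922913, -0.188297301530838), (0.013344326987862587, 0.026142466813325882), 5.052628993988037)
(0.088, 0.1) [ 188  184   41   36 1344] [ 0.4325 -0.1958  0.0945] ((0.4317592978477478, -0.19648493826389313), (0.03261842951178551, 0.03170221671462059), 6.053361892700195)
(0.088, 0.1) [349 188  13  27  70] [ 0.5557 -0.1786  0.094 ] ((0.5547884702682495, -0.1819887012243271), (0.02214808575809002, 0.0075652021914720535), 72.1115493774414)
(0.08, 0.09) [ 394  175   33   48 1325] [ 0.6077 -0.1777  0.0858] ((0.6090946197509766, -0.17863218486309052), (0.025813475251197815, 0.04340950772166252), 5.4645256996154785)
(0.08, 0.09) [ 425  175   52   45 2009] [ 0.644  -0.1728  0.0846] ((0.644847571849823, -0.17373044788837433), (0.041169412434101105, 0.040290720760822296), 3.0439980030059814)
(0.08, 0.09) [497 179  31  40 950] [ 0.699  -0.1688  0.0859] ((0.700186550617218, -0.1695171445608139), (0.020522871986031532, 0.035623352974653244), 4.912693023681641)
```

View pics/c.png

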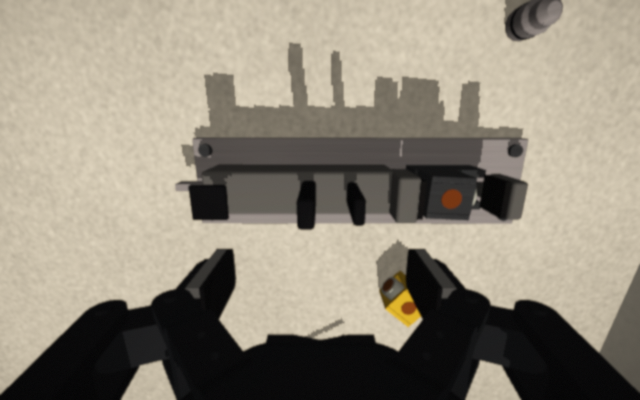

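The wrist view shows the handle at (307,207), trigger at (356,204), tab at (208,202) and the cube, upright, at (452,198). The positions agree to about 1 mm. Next I go down over the handle and trigger, then squeeze.

Call:
move_arm([
  [[0,0,0,0,0.01,0.2,0],[0,0,0,0,0.01,0.4,0],[0,0,0,0,0.01,0.6,0],[0,0,0,0,0.01,0.75,0],[0,0,0,0,0.01,0.9,0],[0,0,0,0,0.01,1,0],[0,0,0,0,0.01,1,0],[0,0,0,0,0.01,1,0]],
])

```text
t: 6.15
tcp_pos: [0.5297, -0.1868, 0.1137]
tool_rot: [0.67, 0.743, 0.0, 0.0]
force: [0.2, -1.1, 0.1]
finger_gap: 1.002
```

Call:
move_arm([
  [[0,0,0,0,0,0.08,0],[0,0,0,0,0,0.08,1],[0,0,0,0,0,0.08,1],[0,0,0,0,0,0.08,1],[0,0,0,0,0,0.08,1],[0,0,0,0,0,0.08,1],[0,0,0,0,0,0.08,1],[0,0,0,0,0,0.08,1]],
], force=50)

```text
t: 7.15
tcp_pos: [0.5283, -0.188, 0.1086]
tool_rot: [0.669, 0.743, -0.001, 0.001]
force: [-10.4, -3.0, 20.9]
finger_gap: 0.428
```

Call:
move_arm([
  [[0,0,0,0,0,0,0],[0,0,0,0,0,0,0],[0,0,0,0,0,0,0],[0,0,0,0,0,0,0],[0,0,0,0,0,0,0],[0,0,0,0,0,0,0],[0,0,0,0,0,0,0],[0,0,0,0,0,0,0]],
])

```text
t: 8.15
tcp_pos: [0.5293, -0.1867, 0.1053]
tool_rot: [0.67, 0.743, -0.0, 0.0]
force: [0.3, -0.9, -0.1]
finger_gap: 1.004
```

Call:
move_arm([
  [[0,0,0,0,0,0,1],[0,0,0,0,0,0,1],[0,0,0,0,0,0,1],[0,0,0,0,0,0,1],[0,0,0,0,0,0,1],[0,0,0,0,0,0,1],[0,0,0,0,0,0,1],[0,0,0,0,0,0,1]],
])

```text
t: 9.15
tcp_pos: [0.5284, -0.1882, 0.109]
tool_rot: [0.669, 0.743, -0.001, 0.001]
force: [-10.9, -3.1, 23.2]
finger_gap: 0.432
```

```bash
cat > jaw.py <<'E'
from h import *
import sys
s=snapshot("top");w=snapshot("scene");P=pts(s);Z=P[...,2]
O=np.array([.537,-.1855]);u=np.array([np.cos(.106),np.sin(.106)]);n=np.array([-u[1],u[0]])
X=(P[...,:2]-O)@u;Y=(P[...,:2]-O)@n
m=(Z>.08)&(Z<.095)&(abs(Y)<.015)&(X>.05)&(X<.19)
print(np.histogram(X[m],np.arange(.056,.19,.004)))
A=cv2.resize(s["img"][105:205,340:440],None,fx=4,fy=4,interpolation=2)
B=cv2.resize(w["img"][160:260,210:310],None,fx=4,fy=4,interpolation=2)
cv2.imwrite("pics/"+sys.argv[1],np.hstack([A,B])[:,:,::-1])
E
python3 jaw.py d.png
```

```text
(array([ 0,  0,  0,  0,  0,  0,  0,  0,  1,  5,  7,  9, 16, 15, 20, 22, 27,
       29, 38, 29, 30, 23,  2,  0,  0,  0,  0,  0,  0,  0,  0,  0,  0]), array([0.056, 0.06 , 0.064, 0.068, 0.072, 0.076, 0.08 , 0.084, 0.088,
       0.092, 0.096, 0.1  , 0.104, 0.108, 0.112, 0.116, 0.12 , 0.124,
       0.128, 0.132, 0.136, 0.14 , 0.144, 0.148, 0.152, 0.156, 0.16 ,
       0.164, 0.168, 0.172, 0.176, 0.18 , 0.184, 0.188]))
```

View pics/d.png

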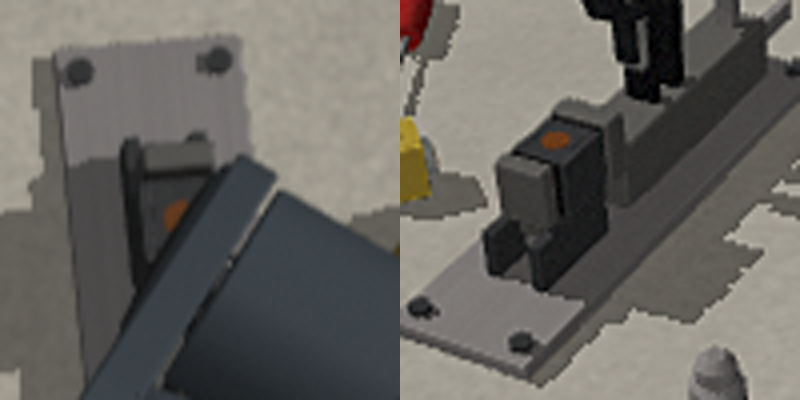

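In the scene crop the moving jaw at (527,190) presses flush on the cube and no cell gap is visible. In the top view the jaw's far edge is at x≈144 mm, so its face is at about 125 mm and the cell is home. I'll do one more harmless squeeze, then open, lift and go over the tab.

Call:
move_arm([
  [[0,0,0,0,0,0,0],[0,0,0,0,0,0,0],[0,0,0,0,0,0,0],[0,0,0,0,0,0,0],[0,0,0,0,0,0,0],[0,0,0,0,0,0,0],[0,0,0,0,0,0,0],[0,0,0,0,0,0,0]],
])

```text
t: 10.25
tcp_pos: [0.5293, -0.1867, 0.1053]
tool_rot: [0.67, 0.743, -0.0, -0.0]
force: [-0.2, 0.1, -0.6]
finger_gap: 1.004
```

Call:
move_arm([
  [[0,0,0,0,0,0,1],[0,0,0,0,0,0,1],[0,0,0,0,0,0,1],[0,0,0,0,0,0,1],[0,0,0,0,0,0,1],[0,0,0,0,0,0,1],[0,0,0,0,0,0,1],[0,0,0,0,0,0,1]],
])

```text
t: 11.25
tcp_pos: [0.5283, -0.1876, 0.1084]
tool_rot: [0.67, 0.743, -0.001, 0.0]
force: [-9.4, -1.4, 20.8]
finger_gap: 0.428
```

Call:
move_arm([
  [[0,0,0,0,0,0,0],[0,0,0,0,0,0,0],[0,0,0,0,0,0,0],[0,0,0,0,0,0,0],[0,0,0,0,0,0,0],[0,0,0,0,0,-0.25,0],[0,0,0,0,0,-0.5,0],[0,0,0,0,0,-0.8,0]],
])

```text
t: 12.25
tcp_pos: [0.5288, -0.1864, 0.1856]
tool_rot: [0.67, 0.743, -0.0, -0.001]
force: [0.4, 0.5, -0.5]
finger_gap: 1.002
```

Call:
move_arm([
  [[0,0,0,0,-0.2,0,0],[0,0,0,0,-0.4,0,0.3],[0,0,0,0,-0.6,0,0.6],[0,0,0,0,-0.8,0,1],[0,0,0,0,-0.98,0,1],[0,0,0,0,-0.98,0.1,1],[0,0,0,0,-0.98,0.2,1],[0,0,0,0,-0.98,0.2,1]],
])

```text
t: 13.25
tcp_pos: [0.432, -0.1965, 0.1642]
tool_rot: [0.67, 0.743, -0.0, -0.001]
force: [0.6, 0.6, 0.9]
finger_gap: 0.001
```

The tips are now over the tab at (0.432, -0.1965), closed, at z 0.142. Next I press down 56 mm and hold.

Call:
move_arm([
  [[0,0,0,0,0,0.2,1],[0,0,0,0,0,0.4,1],[0,0,0,0,0,0.48,1],[0,0,0,0,0,0.56,1],[0,0,0,0,0,0.56,1],[0,0,0,0,0,0.56,1],[0,0,0,0,0,0.56,1],[0,0,0,0,0,0.56,1]],
])

```text
t: 14.25
tcp_pos: [0.4318, -0.1965, 0.1102]
tool_rot: [0.67, 0.743, 0.0, -0.0]
force: [-2.0, 1.5, 7.4]
finger_gap: -0.001
```

Call:
move_arm([
  [[0,0,0,0,0,0.01,1],[0,0,0,0,0,0.01,1],[0,0,0,0,0,0.01,1],[0,0,0,0,0,0.01,1],[0,0,0,0,0,0.01,1],[0,0,0,0,0,0.01,1],[0,0,0,0,0,0.01,1],[0,0,0,0,0,0.01,1]],
])

```text
t: 15.25
tcp_pos: [0.4317, -0.1965, 0.1098]
tool_rot: [0.67, 0.743, -0.0, 0.0]
force: [-3.2, 1.7, 13.3]
finger_gap: -0.001
```

```bash
python3 jaw.py e.png
```

```text
(array([ 2, 39, 27, 36, 27, 30, 31, 33, 31, 29, 32, 33, 30, 31, 27, 27, 31,
       11,  0,  0,  0,  0,  0,  0,  0,  4, 33, 38, 27, 30, 18,  0,  0]), array([0.056, 0.06 , 0.064, 0.068, 0.072, 0.076, 0.08 , 0.084, 0.088,
       0.092, 0.096, 0.1  , 0.104, 0.108, 0.112, 0.116, 0.12 , 0.124,
       0.128, 0.132, 0.136, 0.14 , 0.144, 0.148, 0.152, 0.156, 0.16 ,
       0.164, 0.168, 0.172, 0.176, 0.18 , 0.184, 0.188]))
```

View pics/e.png

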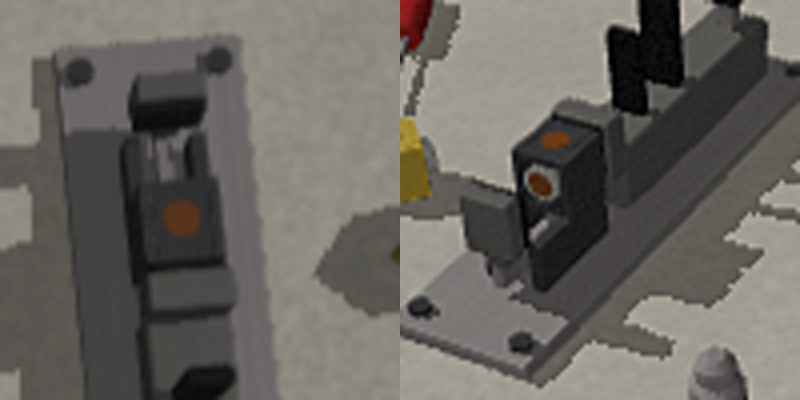

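The jaw is fully open, with its face at about 160 mm. The cube stands upright against the fixed jaw (centre about 105 mm) and the cell at (542,183) is flush with its face. Now I lift clear and recheck.

Call:
move_arm([
  [[0,0,0,0,0,-0.1,1],[0,0,0,0,0,-0.3,1],[0,0,0,0,0,-0.5,1],[0,0,0,0,0,-0.7,1],[0,0,0,0,0,-0.9,1],[0,0,0,0,0,-1,1],[0,0,0,0,0,-1,1],[0,0,0,0,0,-1,1]],
])

```text
t: 16.35
tcp_pos: [0.4315, -0.1965, 0.2078]
tool_rot: [0.67, 0.743, -0.0, -0.001]
force: [-0.6, 0.2, -0.4]
finger_gap: 0.003
```

```bash
python3 jaw.py f.png; python3 -c "
from h import *
s=status.sense();print(s['tcp_pos'],s['force'])"
```

```text
(array([ 2, 37, 29, 35, 30, 27, 32, 32, 31, 31, 29, 29, 32, 34, 26, 28, 31,
        9,  0,  0,  0,  0,  0,  0,  0,  3, 32, 37, 29, 31, 18,  0,  0]), array([0.056, 0.06 , 0.064, 0.068, 0.072, 0.076, 0.08 , 0.084, 0.088,
       0.092, 0.096, 0.1  , 0.104, 0.108, 0.112, 0.116, 0.12 , 0.124,
       0.128, 0.132, 0.136, 0.14 , 0.144, 0.148, 0.152, 0.156, 0.16 ,
       0.164, 0.168, 0.172, 0.176, 0.18 , 0.184, 0.188]))
[ 0.43145291 -0.19645089  0.20756684] [ 0.4735048  -0.03944118  0.16377744]
```

View pics/f.png

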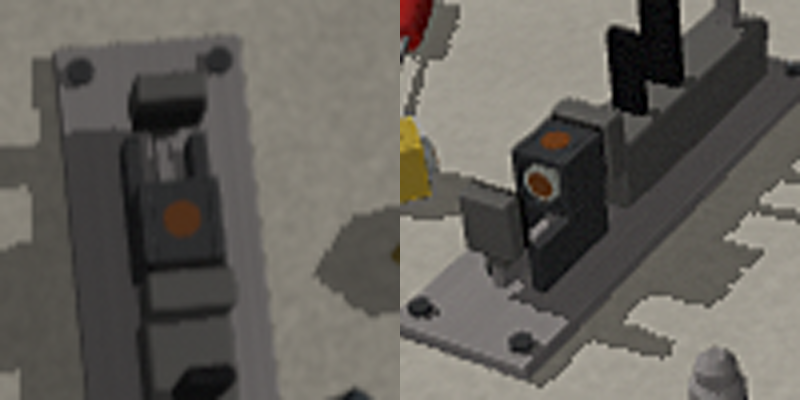

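Nothing has changed since the lift: jaw open, cell (542,183) flush, cube upright, robot clear. I'm handing in.

```bash
python3 -c "
from station import manip; print(manip.sign_off())"
```

```text
the job is handed in; nothing more can be done
None
```

I squeezed the trigger of the clamp holding the cube three times, pressed the release tab for about 1.5 s, lifted clear and handed the job in at about 16.4 s. The hand-in gives no verdict, so this rests on my own checks.

- **Cell pressed home:** after the second squeeze, the jaw's pressing face measured about 125 mm along the clamp and no gap to the cube was visible.
- **End state:** the jaw is fully open at about 160 mm and the cell is flush with the cube's face. The cube stands upright at about 105 mm. I judged the cell's flushness and the cube's sideways position by eye only.
- **Robot clear:** the last force reading was below 1 N, with the gripper about 9 cm above the tab.

No check failed or disagreed. The squeezes put about 23 N of vertical force on the wrist, well under the limits.

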